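# Snug the clamp on the white tube

## Task

In the parts store two screw clamps stand on the bench. Take the red crank knob of the clamp that has the white square tube in it and turn it clockwise, seen from above, until its pad meets the tube, then snug it about a quarter turn more, so that the tube is held but the clamp is not forced, and let go. Leave the tube where it lies and do not turn the other clamp, the one with the wooden block.

Things in the scene. Friction and masses are not known exactly. Their poses are not given: they have to be found in the camera images.
- knob (a point): Centre of the upright red knob on the crank of the clamp with the white tube: round, 24 mm thick, 50 mm tall (22 mm of it above this point), spinning freely, 55 mm from the vertical screw axis, on a flat crank bar. Clockwise from above tightens; crank, knob and pad sink 3.2 mm per radian. About 4 N at the knob turns it, about 1 N more per radian past touching. It stays where left.
- pad: Round black pad, 38 mm across, under that clamp's screw. Origin: centre of its underside, on the screw axis; z up. Starts 4 to 12 mm above the tube. It is sprung: once on the tube it stays still and presses about 19 N harder per further radian of crank: a quarter turn past touching is about 30 N, under 8 N is loose, over 50 N is forced.
- tube: White painted square steel tube, 40 x 40 mm outside, 110 mm long along its y axis, lying loose on the clamp's anvil under the pad. Origin at the centre of its underside; its top face is 40 mm above the origin.
- spare_knob (a point): The same point on the red knob of the other, identical clamp, which has a light wooden block under its pad. Not to be turned.
Things that resemble listed ones, but are neither listed nor needed, are in the scene too. What is shaped like the part that bears knob but purple is not meant.

How it is judged:
At the end, for the whole second after the job is handed in: The pad presses on the white tube with 8 to 50 N and keeps doing so with the knob released, the tube lies within 15 mm of where it was, and the other clamp's knob is within 20 mm of where it was (contact force between pad and tube between 8 and 50 N and distance of tube from where it was at the start of the episode below 0.015 m and distance of spare_knob from where it was at the start of the episode below 0.02 m); the robot touches nothing.
It fails at once if the clamp is forced: pad pressed on the tube with more than 65 N (contact force between pad and tube above 65 N).
It fails at once if the other clamp's crank is turned (its knob moved more than 20 mm) (distance of spare_knob from where it was at the start of the episode above 0.02 m).
It also fails if it takes over 45 s, if anything falls off the work surface, if the arm or the gripper's body presses on something with over 40 N, if the wrist force passes 120 N, or if a joint passes its speed limit or range.

## Robot

A 6-joint arm with a two-finger parallel gripper is mounted at the origin on the work surface. World frame = base frame: x ahead of the robot, y to its left, z up, the work surface at z = 0. Lengths are in m, angles in rad, forces in N, time in s.
With the tool pointing down it reaches from about 0.3 to 0.875 m from the base axis. Payload 6.4 kg.
Tool frame: the origin (TCP) lies between the finger pads; the fingertips stand 25 mm ahead of it and the grasp point (between the pads) lies 6 mm ahead of it; y points along the fingers, x is the direction in which the jaws open and shut, and the axes are right-handed (so a half turn about y gives the same grasp; the last joint's range is limited). The gripper opens to 85 mm and grips with 20 to 120 N. Pads are 22 mm wide; open, the fingers measure 114 mm over their backs; the gripper's body (76 mm by 85 mm) begins 54 mm behind the grasp point. The pads swing forward as they close: fully open they stand 13 mm farther back than shut.
Start: joints at [-1.53, 0.181, 1.607, -0, 1.354, -0.206], TCP at [0.14, -0.558, 0.256] pointing down, gripper open.
Joint ranges: [-2.99, 2.99], [-0.89, 2.07], [0.3, 2.58], [-1.14, 4.28], [0, 2.63], [-3.12, 3.12]. Speed limits (rad/s): [2.57, 2.57, 3.01, 3.14, 3.14, 3.14].

## Interface

Orientations are given as a unit quaternion [w, x, y, z].
In Python, from bench import ctrl, vision, ticket, find_in, regions_of, pinpoint gives the robot as it stands.
- The arm moves only by the tool apply_moves, never from a script. Its argument "increments" is a list of rows, each an object of numbers: "x", "y", "z": the shift along the tool's x, y, z in cm; "ax", "ay", "az": the turn, a rotation vector about the tool's x, y, z in rad; "grip": the closure, from 0 (fully open) to 1 (shut). A call has 1 to 12 rows; each row is the pose to reach, as a shift and turn from the pose measured when the call began, along the tool's axes at that moment; what a row does not reach only later rows make up. A row lasts 1/8 s, in which the tool goes at most 62.5 mm and 10.7 degrees, less where a joint would pass 70% of its speed; a pose out of reach is approached as far as the arm can. A call with a gripper value outside its range is refused whole. The fingers move at their own pace and stop on an object; the grip force is fixed at half the most. Time passes only in rows, so rows that repeat a pose let the fingers close. It gives the time, the measured TCP pose, the force and the opening at its end, in the units of the state.
- ctrl.get_obs(): the state, without advancing time (a new reading comes with each control period).
- vision.camera(name): name is "scene" or "top"; returns the picture (480x640x3 uint8, red, green, blue); there is no depth.
- vision.camera_params(name): a dict with "intrinsics" (3x3 intrinsics, pixels), "R" (3x3) and "t" (3): a world point X has camera coordinates R X + t. Camera axes: x right, y down, z forward; pixel columns grow to the right and rows downward; lengths in m; the calibration is good to about 2 mm. A picture is of the moment at which its call begins. camera_params takes no time and is no camera call.
- ticket.hand_in(): hands the job in, once; it reports no verdict.
Trained networks look in the newest picture that a camera, given by its name, has taken for a name from the list of things; names that differ only in an ending like _2 or _b are one class to them, and where a whole thing is asked for, a point or a joint stands for the part that bears it (a point fixed in the world has none). Each returns a list of dicts, best first, with "p" (0 to 1); they miss things now and then, are a little off and sometimes report something else, mostly with a low value. They report only what shows in the picture. A call takes as long as a camera call. They do not tell look-alikes from the thing itself.
- find_in(camera, query): "rect" ([centre column, centre row, width, height] in pixels, round what is visible of it).
- regions_of(camera, query): "mask" (480x640 bool, what is visible of it) and "rect" ([centre column, centre row, width, height] in pixels, round what is visible of it).
- pinpoint(camera, query): "xy" ([column, row] in pixels: a listed point, or the origin of a listed thing).
The state is a dict: "time_s": time; "q": joint angles; "dq": joint speeds; "joint_efforts": joint torques, N m; "eef_pos": TCP position; "eef_rot": TCP orientation; "wrist_force": force on the tool from outside, world axes, zero at the start; "torque": the same for the moment, N m; "opening": opening from 0.0 (shut) to 1.0 (fully open).
Only numpy, scipy, OpenCV 4.12 (cv2) and the standard library are available. Lean on these libraries where they do the work, as an engineer would, in place of code of your own. Each camera call takes 0.05 s, during which the arm holds its last target.

## Working session

There is one attempt and no reset: what is moved stays moved. The work goes in short steps, Python scripts to look and compute and a tool call to move; the robot and the scene stay as the last step left them, time stands still between calls to the robot, and variables do not carry over. Pictures are saved under pics/ and viewed, and the job is handed in when it is done.

Besides the shell and the picture viewer there is one more tool, called after "Emit:" as name([rows], argument=value, ...), one row to a line, values as JSON. apply_moves: Moves the arm, as the interface text tells. Its arguments: {"type":"object","properties":{"increments":{"type":"array","items":{"type":"object","properties":{"x":{"type":"number"},"y":{"type":"number"},"z":{"type":"number"},"ax":{"type":"number"},"ay":{"type":"number"},"az":{"type":"number"},"grip":{"type":"number"}}}}},"required":["increments"]}

```bash
mkdir -p pics; python3 - <<'E'
from bench import ctrl, vision, ticket, find_in, regions_of, pinpoint
import cv2
for c in ("scene","top"):
    im=vision.camera(c); cv2.imwrite(f"pics/{c}0.png",im[:,:,::-1])
    for q in ("knob","spare_knob","pad","tube"):
        print(c,q,[(r["p"],r["xy"]) for r in pinpoint(c,q)])
    print({k:v.round(3).tolist() if hasattr(v,'round') else v for k,v in vision.camera_params(c).items()})
print(ctrl.get_obs())
E
```

```text
scene knob [(0.73, [355.2, 298.9]), (0.65, [397.1, 225.3]), (0.6, [313.3, 212.9]), (0.53, [439.5, 160.4])]
scene spare_knob [(0.7, [176.5, 235.8])]
scene pad [(0.61, [326.8, 327.8]), (0.61, [414.3, 194.6]), (0.55, [304.3, 243.4]), (0.49, [420.3, 268.1])]
scene tube [(0.74, [408.9, 287.5])]
{'intrinsics': [[459.877, 0.0, 319.658], [0.0, 459.877, 239.868], [0.0, 0.0, 1.0]], 'R': [[0.266, 0.964, 0.006], [0.642, -0.172, -0.747], [-0.719, 0.202, -0.665]], 't': [-0.122, -0.21, 1.383]}
top knob [(0.76, [122.4, 324.7]), (0.55, [318.7, 118.5]), (0.54, [328.1, 255.6]), (0.49, [237.9, 208.4])]
top spare_knob [(0.76, [493.0, 246.1])]
top pad []
top tube [(0.87, [226.0, 225.9])]
{'intrinsics': [[553.829, 0.0, 319.827], [0.0, 553.829, 242.139], [0.0, 0.0, 1.0]], 'R': [[-0.019, -1.0, -0.012], [-0.984, 0.02, -0.178], [0.178, 0.009, -0.984]], 't': [0.006, 0.516, 1.009]}
{'time_s': 0.5, 'q': array([-1.53029514e+00,  1.80787698e-01,  1.60703785e+00,  2.84520500e-05,
        1.35380922e+00, -2.06307364e-01]), 'dq': array([ 0.00163623,  0.00082241, -0.0003469 ,  0.00072298,  0.00150582,
       -0.00045876]), 'joint_efforts': array([-3.84976993e-04, -4.44442999e+01, -3.51364803e+01, -1.62341994e-04,
        1.88893086e-03,  3.97823487e-05]), 'eef_pos': array([ 0.14049931, -0.55756626,  0.25627706]), 'eef_rot': array([ 0.55775971, -0.55772428,  0.43465586, -0.43465161]), 'wrist_force': array([ 0.34557469,  0.15149294, -0.32404015]), 'torque': array([ 0.0036604 , -0.00116275,  0.04893491]), 'opening': 1.0041253113710593}
```

View pics/scene0.png

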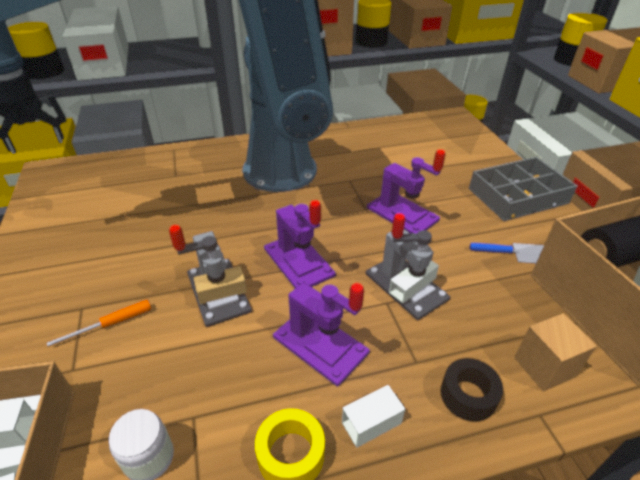

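View pics/top0.png

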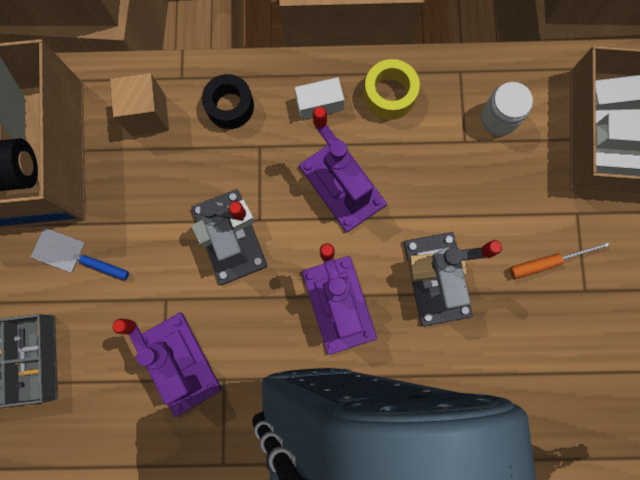

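The red knobs are at:
- scene (397,225) / top (238,208): grey clamp with the white tube
- scene (176,236) / top (493,246): grey clamp with the wooden block
- scene (355,299), (313,213) and (440,160): purple look-alikes

The first one fits. I'll confirm it in an enlarged crop and triangulate.

```bash
cat > h.py <<'E'
from bench import ctrl, vision, ticket, find_in, regions_of, pinpoint
import cv2, numpy as np
P={}
for c in ("scene","top"):
    p=vision.camera_params(c); P[c]=p["intrinsics"]@np.c_[p["R"],p["t"]]
def tri(a,b):
    X=cv2.triangulatePoints(P["scene"],P["top"],np.array(a,float).reshape(2,1),np.array(b,float).reshape(2,1)); return (X[:3]/X[3]).ravel()
def proj(c,X):
    u=P[c]@np.r_[X,1]; return u[:2]/u[2]
def onz(c,uv,z):
    A=P[c]; M=A[:,:2]; 
    Hm=np.c_[A[:,0],A[:,1],A[:,2]*z+A[:,3]]; x=np.linalg.solve(Hm,[*uv,1]); return x[:2]/x[2]
E
python3 - <<'E'
from h import *
k=tri((397.1,225.3),(237.9,208.4)); s=tri((176.5,235.8),(493,246.1)); t=tri((408.9,287.5),(226,225.9))
print("knob",k,proj("scene",k),proj("top",k));print("spare",s);print("tube",t,proj("scene",t),proj("top",t))
a=cv2.imread("pics/scene0.png")[190:330,340:470]; b=cv2.imread("pics/top0.png")[170:300,160:290]
a=cv2.resize(a,(400,430),interpolation=2); b=cv2.resize(b,(400,400),interpolation=2)
o=np.zeros((430,800,3),np.uint8);o[:,:400]=a;o[:400,400:]=b;cv2.imwrite("pics/crop0.png",o)
E
```

```text
knob [0.54776458 0.12897067 0.19723014] [397.15163062 225.2926928 ] [237.93987425 208.4130646 ]
spare [ 0.47527102 -0.28216502  0.20265935]
tube [0.55675323 0.17915607 0.0167659 ] [410.30295251 287.28937947] [227.03190999 226.23632669]
```

View pics/crop0.png

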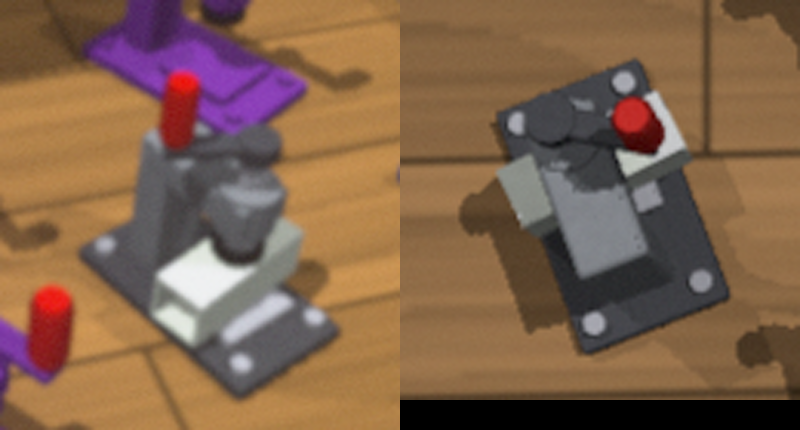

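The crop confirms it: the grey clamp with the white tube through it has the red knob at scene (397,225) / top (238,208), crank pointing towards -y. Next I'll locate the screw axis.

```bash
cat > ov.py <<'E'
from h import *
import sys
def ov(fn,cs,ct,ax,k,tz=None,raw=False):
    out=np.zeros((580,800,3),np.uint8)
    for i,(f,c,x0,y0,w,h) in enumerate(((cs,"scene",370,200,80,110),(ct,"top",180,170,80,110))):
        im=cv2.imread(f)[y0:y0+h,x0:x0+w]; s=5; im=cv2.resize(im,None,fx=s,fy=s,interpolation=cv2.INTER_CUBIC)
        q=lambda X:tuple(int(round(v)) for v in ((proj(c,X)-[x0,y0]+.5)*s))
        if not raw:
            for z in (.19,.18,.17,.16): cv2.circle(im,q([*ax,z]),2,(0,255,255),-1)
            cv2.line(im,q([*ax,.19]),q([*ax,.06]),(0,255,255),1)
            for th in np.linspace(0,6.28,60): cv2.circle(im,q([ax[0]+.055*np.cos(th),ax[1]+.055*np.sin(th),k[2]]),1,(0,255,0),-1)
            cv2.circle(im,q(k),3,(255,0,255),-1);cv2.circle(im,q(k+[0,0,.022]),3,(255,255,0),-1)
        out[:550,i*400:i*400+400]=im[:550]
    cv2.imwrite(fn,out)
E
python3 - <<'E'
from ov import *
print(tri((424,236),(208,208)))
k=np.array([.5478,.129,.1972]); ax=tri((424,236),(208,208))[:2]
print(np.linalg.norm(ax-k[:2]))
d=ax-k[:2]; ax=k[:2]+d/np.linalg.norm(d)*.055; print(ax)
for r in regions_of("scene","pad")[:4]: print(r["p"],r["rect"])
for r in regions_of("scene","tube")[:4]: print(r["p"],r["rect"])
for r in regions_of("top","knob")[:5]: print(r["p"],r["rect"])
ov("pics/ov0.png","pics/scene0.png","pics/top0.png",ax,k)
ov("pics/raw0.png","pics/scene0.png","pics/top0.png",ax,k,raw=True)
E
```

```text
[0.55760766 0.18564034 0.1652733 ]
0.057483197817551665
[0.55718398 0.18319355]
0.63 [329.8, 330.0, 17.8, 6.2]
0.42 [304.4, 243.9, 13.5, 6.3]
0.8 [414.2, 282.6, 50.9, 44.1]
0.86 [121.2, 327.2, 23.1, 15.2]
0.61 [317.9, 118.4, 17.2, 23.3]
0.49 [329.9, 253.8, 14.9, 13.2]
0.48 [235.8, 210.5, 17.3, 20.8]
```

View pics/ov0.png

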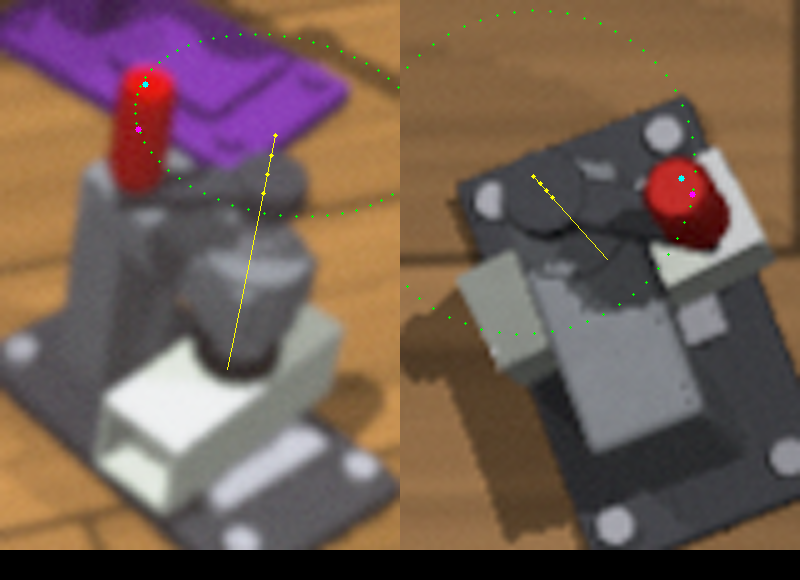

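View pics/raw0.png

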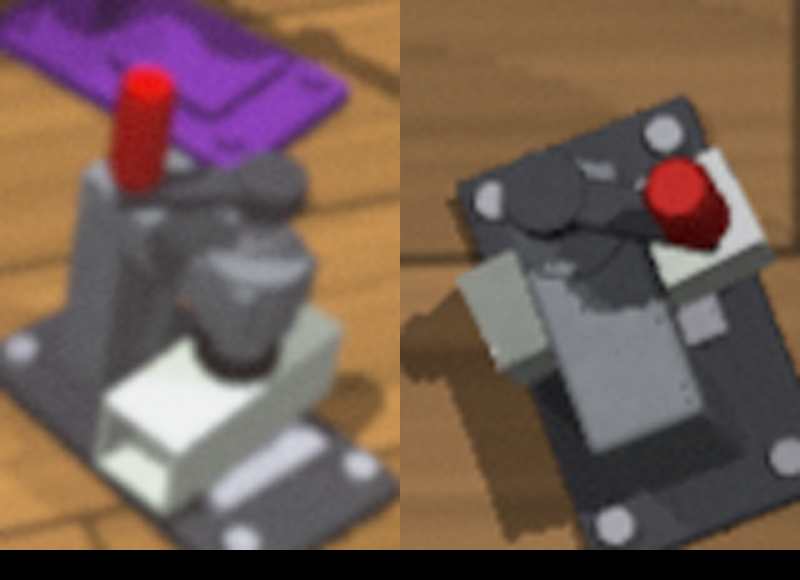

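```bash
cat >> h.py <<'E'
from scipy.optimize import least_squares
def redmask(im,c,uv,r=16):
    hsv=cv2.cvtColor(im,cv2.COLOR_BGR2HSV); m=((hsv[...,0]<8)|(hsv[...,0]>172))&(hsv[...,1]>150)&(hsv[...,2]>70)
    n,l,st,ce=cv2.connectedComponentsWithStats(m.astype(np.uint8))
    i=min(range(1,n),key=lambda i:np.hypot(*(ce[i]-uv))+ (1e3 if st[i,4]<40 else 0)); return l==i
def stat(m):
    M=cv2.moments(m.astype(np.uint8),True) if m.dtype==bool else cv2.moments(m); return np.array([M["m10"]/M["m00"],M["m01"]/M["m00"]]),M["m00"]
def cylc(c,k):
    th=np.linspace(0,2*np.pi,40)
    pts=np.array([proj(c,[k[0]+.012*np.cos(t),k[1]+.012*np.sin(t),k[2]+z]) for z in(-.028,.022) for t in th],np.float32)
    return stat(cv2.convexHull(pts))
def fitknob(ims,k0,verbose=1):
    obs={c:stat(redmask(ims[c],c,proj(c,k0))) for c in ims}
    f=lambda k:np.concatenate([cylc(c,k)[0]-obs[c][0] for c in ims])
    r=least_squares(f,k0)
    if verbose:print("knobfit",r.x.round(4),"resid",r.fun.round(2),"areas",[(int(obs[c][1]),int(cylc(c,r.x)[1])) for c in ims])
    return r.x
E
python3 - <<'E'
from h import *
ims={c:cv2.imread(f"pics/{c}0.png") for c in("scene","top")}
k=fitknob(ims,np.array([.5478,.129,.197]))
s=fitknob(ims,np.array([.475,-.282,.2]))
for a,b in (((424.5,235.2),(208.2,207.8)),((423.5,235.2),(207.7,207.5))):
    A=tri(a,b);print(A,np.linalg.norm(A[:2]-k[:2]))
o=ctrl.get_obs()
from scipy.spatial.transform import Rotation as R
w,x,y,z=o["eef_rot"];print(R.from_quat([x,y,z,w]).as_matrix().round(3))
E
```

```text
knobfit [0.5468 0.1312 0.1979] resid [0.11 0.01 0.1  0.03] areas [(223, 331), (183, 286)]
knobfit [ 0.4739 -0.2834  0.2014] resid [-1.92 -0.35 -1.56  0.17] areas [(273, 370), (169, 328)]
[0.55766961 0.18542807 0.16728569] 0.055351825136245834
[0.55765607 0.18506162 0.1677395 ] 0.05498988048286151
[[ 0.244 -0.     0.97 ]
 [-0.97   0.     0.244]
 [-0.    -1.    -0.   ]]
```

```bash
sed -i 's/hsv\[...,1\]>150)&(hsv\[...,2\]>70)/hsv[...,1]>140)\&(hsv[...,2]>45)/; s/hsv\[...,0\]<8/hsv[...,0]<7/' h.py
python3 - <<'E'
from h import *
ims={c:cv2.imread(f"pics/{c}0.png") for c in("scene","top")}
k=fitknob(ims,np.array([.5478,.129,.197]))
s=fitknob(ims,np.array([.475,-.282,.2]))
A=tri((424,235.2),(208,207.7));print(A,np.linalg.norm(A[:2]-k[:2]))
for c in ims: print(c,ims[c][tuple(reversed([int(v) for v in proj(c,k)]))],int(redmask(ims[c],c,proj(c,k)).sum()))
E
```

```text
knobfit [0.5452 0.1315 0.1963] resid [-0.17  0.03 -0.04 -0.01] areas [(226, 329), (220, 284)]
knobfit [ 0.4721 -0.2813  0.1988] resid [-0.58 -0.12 -0.43  0.  ] areas [(258, 366), (254, 324)]
[0.55760334 0.18521304 0.16745393] 0.055171453381669865
scene [ 27  29 148] 226
top [ 40  45 192] 220
```

Emit:
apply_moves([
  {"y": -6},
  {"x": -5, "y": -6, "z": 5},
  {"x": -10, "y": -6, "z": 10},
  {"x": -15, "y": -6, "z": 15},
  {"x": -20, "y": -6, "z": 20},
  {"x": -24, "y": -6, "z": 24},
  {"x": -28, "y": -6, "z": 28},
  {"x": -32, "y": -6, "z": 32},
  {"x": -36, "y": -6, "z": 36},
  {"x": -40, "y": -6, "z": 40},
  {"x": -44, "y": -6, "z": 44},
  {"x": -48, "y": -6, "z": 48},
])

```text
invalid input
```

Emit:
apply_moves([
  {"x": -4, "z": 4},
  {"x": -8, "z": 8},
  {"x": -8, "z": 8},
  {"x": -8, "z": 8},
  {"x": -8, "z": 8},
])

```text
invalid input
```

Emit:
apply_moves([
  {"x": 0, "y": -6, "z": 0, "ax": 0, "ay": 0, "az": 0, "grip": 0},
])

```text
time_s: 0.78
eef_pos: [0.1403, -0.5548, 0.3115]
eef_rot: [0.561, -0.555, 0.437, -0.432]
wrist_force: [0.2, -1.4, 0.1]
opening: 1.0
```

Emit:
apply_moves([
  {"x": -5, "y": 0, "z": 5, "ax": 0, "ay": 0, "az": 0, "grip": 0},
  {"x": -9, "y": 0, "z": 9, "ax": 0, "ay": 0, "az": 0, "grip": 0},
  {"x": -13, "y": 0, "z": 13, "ax": 0, "ay": 0, "az": 0, "grip": 0},
  {"x": -17, "y": 0, "z": 17, "ax": 0, "ay": 0, "az": 0, "grip": 0},
  {"x": -21, "y": 0, "z": 21, "ax": 0, "ay": 0, "az": 0, "grip": 0},
  {"x": -25, "y": 0, "z": 25, "ax": 0, "ay": 0, "az": 0, "grip": 0},
  {"x": -29, "y": 0, "z": 29, "ax": 0, "ay": 0, "az": 0, "grip": 0},
  {"x": -33, "y": 0, "z": 33, "ax": 0, "ay": 0, "az": 0, "grip": 0},
  {"x": -37, "y": 0, "z": 37, "ax": 0, "ay": 0, "az": 0, "grip": 0},
  {"x": -41, "y": 0, "z": 41, "ax": 0, "ay": 0, "az": 0, "grip": 0},
  {"x": -45, "y": 0, "z": 45, "ax": 0, "ay": 0, "az": 0, "grip": 0},
  {"x": -45, "y": 0, "z": 45, "ax": 0, "ay": 0, "az": 0, "grip": 0},
])

```text
time_s: 2.28
eef_pos: [0.4677, -0.0053, 0.3176]
eef_rot: [0.562, -0.556, 0.436, -0.43]
wrist_force: [0.6, -0.2, -0.8]
opening: 1.001
```

```bash
cat >> h.py <<'E'
from scipy.spatial.transform import Rotation as Rot
def tool():
    o=ctrl.get_obs(); w,x,y,z=o["eef_rot"]; return o, Rot.from_quat([x,y,z,w]).as_matrix(), o["eef_pos"]
def incs(targets, Rd=None):
    o,R,p=tool(); 
    for t in targets: print((R.T@(np.asarray(t)-p)*100).round(2).tolist())
    if Rd is not None: print("turn",Rot.from_matrix(R.T@Rd).as_rotvec().round(3))
Rd=np.array([[.244,0,.97],[-.97,0,.244],[0,-1,0]]); 
E
python3 - <<'E'
from h import *
o,R,p=tool();print(p,o["time_s"],o["q"].round(2));print(R.round(3))
incs([[.546,.131,.30]],Rd)
E
```

```text
[ 0.46774174 -0.00527577  0.31759066] 2.275 [-0.27 -0.12  1.79  0.01  1.47  1.04]
[[ 0.25  -0.     0.968]
 [-0.968  0.012  0.25 ]
 [-0.012 -1.     0.003]]
[-11.22, 1.92, 10.98]
turn [-0.003  0.006 -0.012]
```

Emit:
apply_moves([
  {"x": -5, "y": 0, "z": 5, "ax": 0, "ay": 0, "az": -0.01, "grip": 0},
  {"x": -8.5, "y": 1, "z": 8.5, "ax": 0, "ay": 0, "az": -0.01, "grip": 0},
  {"x": -11.2, "y": 1.9, "z": 11, "ax": 0, "ay": 0, "az": -0.01, "grip": 0},
  {"x": -11.2, "y": 1.9, "z": 11, "ax": 0, "ay": 0, "az": -0.01, "grip": 0},
  {"x": -11.2, "y": 1.9, "z": 11, "ax": 0, "ay": 0, "az": -0.01, "grip": 0},
  {"x": -11.2, "y": 1.9, "z": 11, "ax": 0, "ay": 0, "az": -0.01, "grip": 0},
])

```text
time_s: 3.02
eef_pos: [0.5462, 0.1295, 0.3007]
eef_rot: [0.56, -0.557, 0.433, -0.434]
wrist_force: [-0.1, -0.1, -0.1]
opening: 1.005
```

```bash
python3 - <<'E'
from h import *
o,R,p=tool();print(p,o["time_s"],o["q"].round(2))
incs([[.546,.131,.209]],Rd)
im=vision.camera("scene");cv2.imwrite("pics/scene1.png",im[:,:,::-1])
im=vision.camera("top");cv2.imwrite("pics/top1.png",im[:,:,::-1])
a=cv2.imread("pics/scene1.png")[120:320,330:490]; b=cv2.imread("pics/top1.png")[120:320,150:310]
cv2.imwrite("pics/crop1.png",cv2.resize(np.hstack([a,b]),None,fx=2.5,fy=2.5,interpolation=2))
E
```

```text
[0.54618488 0.1295212  0.30072845] 3.025 [0.02 0.11 1.59 0.   1.43 1.34]
[-0.14, 9.17, -0.01]
turn [-0.003  0.004 -0.001]
```

View pics/crop1.png

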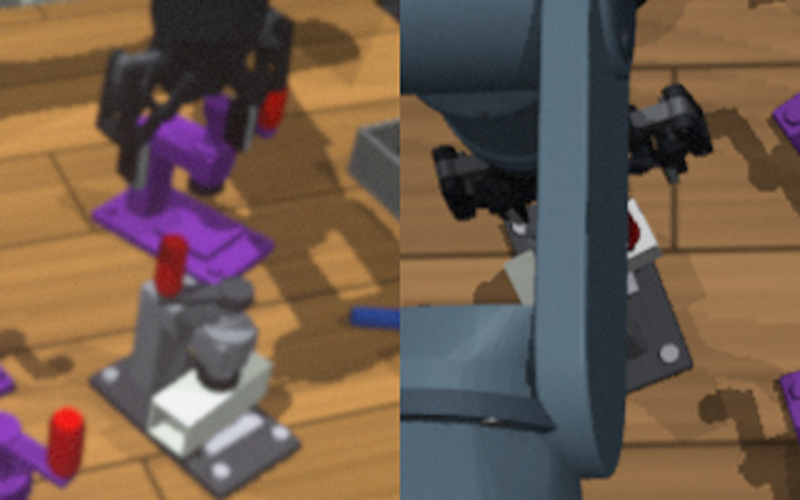

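The jaws are open above the knob: scene crop shows the knob at (172,265) below both fingers, and the top view is hidden by the arm. Descending.

Emit:
apply_moves([
  {"x": -0.1, "y": 3, "z": 0, "ax": 0, "ay": 0, "az": 0, "grip": 0},
  {"x": -0.1, "y": 6, "z": 0, "ax": 0, "ay": 0, "az": 0, "grip": 0},
  {"x": -0.1, "y": 8, "z": 0, "ax": 0, "ay": 0, "az": 0, "grip": 0},
  {"x": -0.1, "y": 9.2, "z": 0, "ax": 0, "ay": 0, "az": 0, "grip": 0},
  {"x": -0.1, "y": 9.2, "z": 0, "ax": 0, "ay": 0, "az": 0, "grip": 0},
  {"x": -0.1, "y": 9.2, "z": 0, "ax": 0, "ay": 0, "az": 0, "grip": 0},
])

```text
time_s: 3.88
eef_pos: [0.5469, 0.1308, 0.2099]
eef_rot: [0.56, -0.557, 0.433, -0.434]
wrist_force: [-0.7, -0.4, 0.7]
opening: 1.0
```

```bash
cat >> h.py <<'E'
def snap(n,box=(340,150,120,170),s=3.4):
    im=vision.camera("scene")[:,:,::-1];cv2.imwrite(f"pics/scene{n}.png",im)
    x,y,w,h=box; cv2.imwrite(f"pics/crop{n}.png",cv2.resize(im[y:y+h,x:x+w],None,fx=s,fy=s,interpolation=2))
E
python3 - <<'E'
from h import *
o,R,p=tool();print(p,o["time_s"],o["wrist_force"])
snap(2)
E
```

```text
[0.54692546 0.13083901 0.20990488] 3.875 [-0.74109806 -0.42805979  0.74579859]
```

View pics/crop2.png

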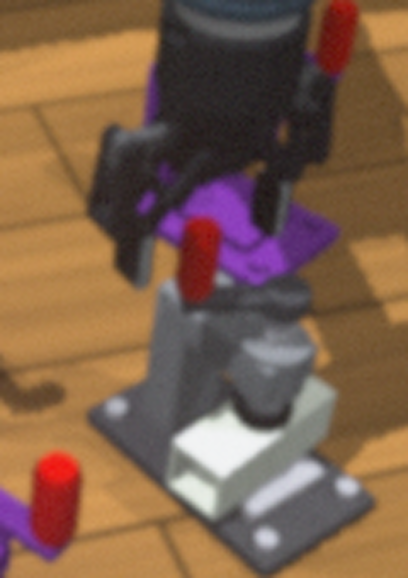

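The knob (crop 198,260) sits centrally between the two fingers. Closing.

Emit:
apply_moves([
  {"x": 0, "y": 0, "z": 0, "ax": 0, "ay": 0, "az": 0, "grip": 1},
  {"x": 0, "y": 0, "z": 0, "ax": 0, "ay": 0, "az": 0, "grip": 1},
  {"x": 0, "y": 0, "z": 0, "ax": 0, "ay": 0, "az": 0, "grip": 1},
  {"x": 0, "y": 0, "z": 0, "ax": 0, "ay": 0, "az": 0, "grip": 1},
  {"x": 0, "y": 0, "z": 0, "ax": 0, "ay": 0, "az": 0, "grip": 1},
  {"x": 0, "y": 0, "z": 0, "ax": 0, "ay": 0, "az": 0, "grip": 1},
  {"x": 0, "y": 0, "z": 0, "ax": 0, "ay": 0, "az": 0, "grip": 1},
  {"x": 0, "y": 0, "z": 0, "ax": 0, "ay": 0, "az": 0, "grip": 1},
])

```text
time_s: 4.92
eef_pos: [0.547, 0.1315, 0.2104]
eef_rot: [0.561, -0.557, 0.433, -0.434]
wrist_force: [-2.2, 5.5, 5.4]
opening: 0.263
```

```bash
python3 - <<'E'
from h import *
o,R,p=tool();print(p,o["time_s"],o["wrist_force"],o["torque"],o["opening"])
snap(3)
k=p.copy(); A=np.array([.5576,.1852]); r=k[:2]-A; print(np.linalg.norm(r),np.arctan2(r[1],r[0]))
def arc(dphis):
    out=[]
    for d in dphis:
        c,s=np.cos(-d),np.sin(-d); v=np.array([c*r[0]-s*r[1],s*r[0]+c*r[1]]); v*=.055/np.linalg.norm(v)
        out.append([*(A+v),k[2]-.0032*d])
    return out
incs(arc([.15,.3,.45,.6]))
E
```

```text
[0.54704486 0.13147763 0.21044832] 4.925 [-2.20063502  5.5328599   5.36770302] [0.80603331 0.36740722 0.05530865] 0.262613275335502
0.054749463663589744 -1.7648009264364752
[-0.39, 0.04, -0.72]
[-0.9, 0.09, -1.37]
[-1.5, 0.13, -1.93]
[-2.18, 0.18, -2.4]
```

View pics/crop3.png

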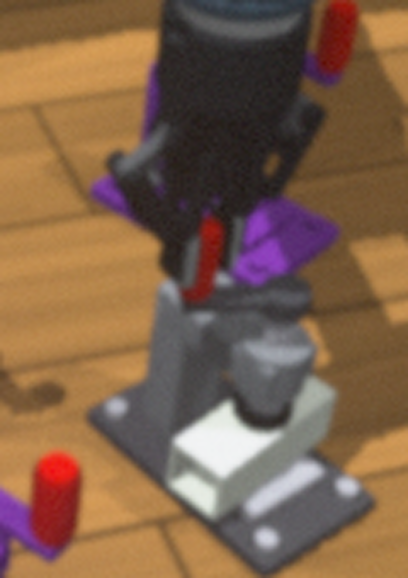

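Gripped: opening 0.263 is about 22 mm, and the knob is between the pads. Starting the clockwise turn.

Emit:
apply_moves([
  {"x": -0.4, "y": 0.05, "z": -0.7, "ax": 0, "ay": 0, "az": 0, "grip": 1},
  {"x": -0.9, "y": 0.1, "z": -1.4, "ax": 0, "ay": 0, "az": 0, "grip": 1},
  {"x": -1.5, "y": 0.15, "z": -1.9, "ax": 0, "ay": 0, "az": 0, "grip": 1},
  {"x": -2.2, "y": 0.2, "z": -2.4, "ax": 0, "ay": 0, "az": 0, "grip": 1},
  {"x": -2.2, "y": 0.2, "z": -2.4, "ax": 0, "ay": 0, "az": 0, "grip": 1},
])

```text
time_s: 5.6
eef_pos: [0.5187, 0.1475, 0.2086]
eef_rot: [0.562, -0.556, 0.432, -0.435]
wrist_force: [5.0, 5.6, 0.7]
opening: 0.262
```

```bash
cat >> h.py <<'E'
A=np.array([.5576,.1852]); 
def status(n=None, steps=(), z0=.2104, phi0=-1.765, dz=0):
    o,R,p=tool(); r=p[:2]-A; ph=np.arctan2(r[1],r[0]); turned=(phi0-ph)%(2*np.pi)
    if turned>6: turned-=2*np.pi
    f=o["wrist_force"]; er=np.append(r/np.linalg.norm(r),0); et=np.array([er[1],-er[0],0])
    print("t",o["time_s"],"p",p.round(4),"rad",np.linalg.norm(r).round(4),"turned",turned.round(3),"Fr,Ft,Fz",(f@er).round(2),(f@et).round(2),f[2].round(2),"turnerr",Rot.from_matrix(R.T@Rd).as_rotvec().round(3),"op",round(o["opening"],3))
    for d in steps:
        a=phi0-d; t=np.array([A[0]+.055*np.cos(a),A[1]+.055*np.sin(a),z0-.0032*d+dz]); print(d,(R.T@(t-p)*100).round(2).tolist())
    if n is not None: snap(n)
E
python3 - <<'E'
from h import *
status(4,(.75,.9,1.05,1.2,1.35))
E
```

```text
t 5.6 p [0.5187 0.1475 0.2086] rad 0.0541 turned 0.607 Fr,Ft,Fz -7.45 0.55 0.66 turnerr [-0.009  0.005 -0.002] op 0.262
0.75 [-0.67, 0.06, -0.41]
0.9 [-1.45, 0.1, -0.66]
1.05 [-2.27, 0.15, -0.78]
1.2 [-3.09, 0.2, -0.78]
1.35 [-3.91, 0.25, -0.66]
```

View pics/crop4.png

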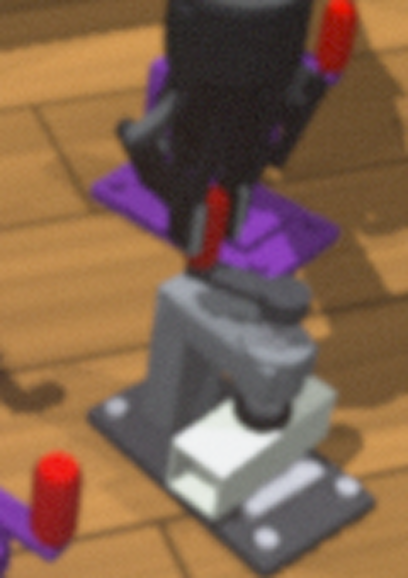

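The knob is turning with the gripper and the crank has swung back toward the robot. Side forces are small. Continuing.

Emit:
apply_moves([
  {"x": -0.7, "y": 0.05, "z": -0.4, "ax": 0, "ay": 0, "az": 0, "grip": 1},
  {"x": -1.4, "y": 0.1, "z": -0.6, "ax": 0, "ay": 0, "az": 0, "grip": 1},
  {"x": -2.2, "y": 0.15, "z": -0.7, "ax": 0, "ay": 0, "az": 0, "grip": 1},
  {"x": -3.0, "y": 0.2, "z": -0.7, "ax": 0, "ay": 0, "az": 0, "grip": 1},
])

```text
time_s: 6.15
eef_pos: [0.505, 0.1743, 0.2068]
eef_rot: [0.562, -0.556, 0.431, -0.436]
wrist_force: [5.6, -1.7, 1.1]
opening: 0.261
```

```bash

python3 - <<'E'
from h import *
status(5,(1.2,1.35,1.5,1.65,1.8))
a=[cv2.imread(f"pics/scene{i}.png")[245:290,395:445] for i in (0,3,4,5)]
cv2.imwrite("pics/pads5.png",cv2.resize(np.vstack([np.hstack(a[:2]),np.hstack(a[2:])]),None,fx=6,fy=6,interpolation=cv2.INTER_CUBIC))
E
```

```text
t 6.15 p [0.505  0.1743 0.2068] rad 0.0537 turned 1.173 Fr,Ft,Fz -5.16 -2.77 1.08 turnerr [-0.01   0.005 -0.   ] op 0.261
1.2 [-0.16, 0.03, -0.12]
1.35 [-0.97, 0.08, 0.0]
1.5 [-1.76, 0.13, 0.25]
1.65 [-2.5, 0.18, 0.6]
1.8 [-3.18, 0.23, 1.07]
```

View pics/pads5.png

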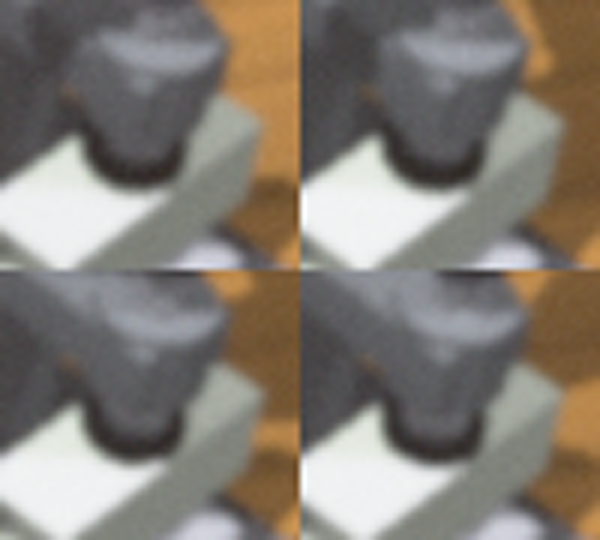

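```bash
cat >> h.py <<'E'
def edge(im, cols=range(412,424)):
    g=cv2.cvtColor(im.astype(np.float32),cv2.COLOR_BGR2GRAY); rows=np.arange(264,286); out=[]
    for c in cols:
        v=g[rows,c]; i0=np.argmin(v[:14]); 
        hi=v[i0:].max(); th=95
        for i in range(i0,len(v)-1):
            if v[i]<th<=v[i+1]: out.append(rows[i]+(th-v[i])/(v[i+1]-v[i])); break
        else: out.append(np.nan)
    return np.array(out)
def avg(n=6,name=None):
    m=np.mean([vision.camera("scene")[:,:,::-1].astype(np.float32) for _ in range(n)],0)
    if name: cv2.imwrite(f"pics/{name}.png",m.astype(np.uint8))
    return m
E
python3 - <<'E'
from h import *
for i in (0,1,2,3,4,5):
    e=edge(cv2.imread(f"pics/scene{i}.png")); print(i,e.round(1),np.nanmean(e).round(3))
e=edge(avg(6,"avg5"));print("avg",e.round(1),np.nanmean(e).round(3))
E
```

```text
0 [274.  274.6 275.2 275.4 275.5 275.5 275.7 275.6 275.4 275.3 275.  274.7] 275.171
1 [273.9 274.6 275.1 275.3 275.5 275.5 275.7 275.7 275.4 275.2 275.1 274.7] 275.136
2 [273.9 274.6 275.1 275.3 275.5 275.6 275.6 275.6 275.4 275.2 275.  274.8] 275.145
3 [274.  274.6 275.1 275.3 275.5 275.6 275.7 275.6 275.5 275.2 275.1 274.7] 275.155
4 [274.4 275.1 275.5 275.8 276.1 276.1 276.  275.8 275.6 275.5 275.5 275.2] 275.567
5 [274.9 275.3 275.7 276.2 276.3 276.5 276.4 276.4 276.3 276.1 276.1 275.9] 276.01
avg [274.9 275.3 275.7 276.  276.2 276.4 276.4 276.4 276.3 276.1 276.1 276.1] 275.977
```

The pad edge is tracking cleanly: row 275.15 at 0 rad, 275.57 at 0.61, 275.98 at 1.17. It's still sinking.

Emit:
apply_moves([
  {"x": -0.9, "y": 0.1, "z": 0, "ax": 0, "ay": 0, "az": 0, "grip": 1},
  {"x": -1.7, "y": 0.15, "z": 0.2, "ax": 0, "ay": 0, "az": 0, "grip": 1},
  {"x": -2.5, "y": 0.2, "z": 0.6, "ax": 0, "ay": 0, "az": 0, "grip": 1},
  {"x": -2.5, "y": 0.2, "z": 0.6, "ax": 0, "ay": 0, "az": 0, "grip": 1},
])

```text
time_s: 7.0
eef_pos: [0.5058, 0.2005, 0.2053]
eef_rot: [0.563, -0.555, 0.431, -0.436]
wrist_force: [9.2, -0.9, -0.7]
opening: 0.261
```

```bash

python3 - <<'E'
from h import *
status(6,(1.8,1.95,2.1,2.25))
e=edge(avg(4,"avg6"));print("avg",e.round(1),np.nanmean(e).round(3))
E
```

```text
t 7.0 p [0.5058 0.2005 0.2053] rad 0.054 turned 1.664 Fr,Ft,Fz -9.08 1.75 -0.75 turnerr [-0.013  0.005 -0.001] op 0.261
1.8 [-0.67, 0.07, 0.34]
1.95 [-1.27, 0.13, 0.9]
2.1 [-1.78, 0.18, 1.54]
2.25 [-2.19, 0.24, 2.26]
avg [275.2 275.7 276.2 276.4 276.7 276.8 276.8 276.8 276.7 276.7 276.8 276.5] 276.448
```

View pics/crop6.png

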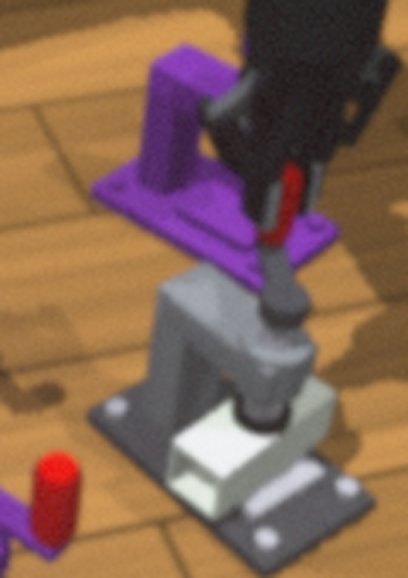

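Still sinking (276.45 at 1.66 rad). Continuing.

Emit:
apply_moves([
  {"x": -0.65, "y": 0.1, "z": 0.35, "ax": 0, "ay": 0, "az": 0, "grip": 1},
  {"x": -1.25, "y": 0.15, "z": 0.9, "ax": 0, "ay": 0, "az": 0, "grip": 1},
  {"x": -1.75, "y": 0.2, "z": 1.5, "ax": 0, "ay": 0, "az": 0, "grip": 1},
  {"x": -1.75, "y": 0.2, "z": 1.5, "ax": 0, "ay": 0, "az": 0, "grip": 1},
])

```text
time_s: 7.75
eef_pos: [0.5166, 0.2206, 0.2039]
eef_rot: [0.562, -0.555, 0.431, -0.436]
wrist_force: [4.7, -3.8, 4.7]
opening: 0.258
```

```bash

python3 - <<'E'
from h import *
status(7,(2.25,2.4,2.55,2.7))
e=edge(avg(4,"avg7"));print("avg",e.round(1),np.nanmean(e).round(3))
E
```

```text
t 7.75 p [0.5166 0.2206 0.2039] rad 0.0542 turned 2.089 Fr,Ft,Fz -6.01 0.21 4.67 turnerr [-0.013  0.004 -0.   ] op 0.258
2.25 [-0.51, 0.08, 0.72]
2.4 [-0.81, 0.14, 1.48]
2.55 [-0.99, 0.2, 2.29]
2.7 [-1.05, 0.25, 3.11]
avg [275.2 275.7 276.1 276.4 276.6 276.7 276.8 276.8 276.7 276.7 276.8 276.5] 276.43
```

The pad edge has stopped (276.43, against 276.45 at 1.66 rad). Touching was therefore at about 1.65 rad, and the target is about 3.2 rad total. Continuing in two steps.

Emit:
apply_moves([
  {"x": -0.5, "y": 0.1, "z": 0.7, "ax": 0, "ay": 0, "az": 0, "grip": 1},
  {"x": -0.8, "y": 0.15, "z": 1.5, "ax": 0, "ay": 0, "az": 0, "grip": 1},
  {"x": -1.0, "y": 0.2, "z": 2.3, "ax": 0, "ay": 0, "az": 0, "grip": 1},
  {"x": -1.0, "y": 0.25, "z": 3.1, "ax": 0, "ay": 0, "az": 0, "grip": 1},
  {"x": -1.0, "y": 0.25, "z": 3.1, "ax": 0, "ay": 0, "az": 0, "grip": 1},
])

```text
time_s: 8.62
eef_pos: [0.5437, 0.2381, 0.202]
eef_rot: [0.562, -0.555, 0.431, -0.436]
wrist_force: [1.2, -0.0, 5.9]
opening: 0.264
```

```bash

python3 - <<'E'
from h import *
status(8,(2.85,3.0,3.15,3.25,3.3))
e=edge(avg(4,"avg8"));print("avg",e.round(1),np.nanmean(e).round(3))
E
```

```text
t 8.625 p [0.5437 0.2381 0.202 ] rad 0.0547 turned 2.69 Fr,Ft,Fz -0.32 1.14 5.89 turnerr [-0.012  0.004 -0.001] op 0.264
2.85 [0.04, 0.09, 0.88]
3.0 [0.22, 0.14, 1.68]
3.15 [0.53, 0.2, 2.44]
3.25 [0.79, 0.24, 2.93]
3.3 [0.94, 0.26, 3.16]
avg [275.2 275.7 276.1 276.4 276.6 276.7 276.8 276.8 276.7 276.7 276.8 276.4] 276.413
```

View pics/crop8.png

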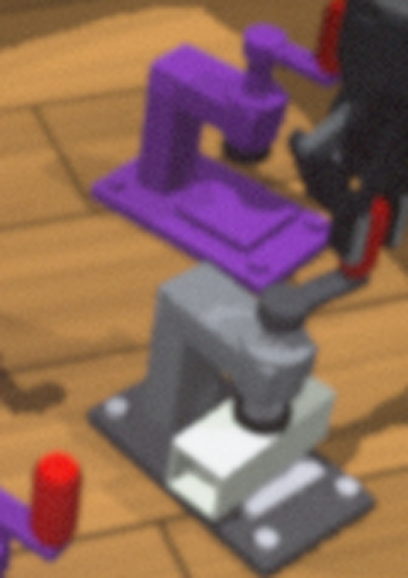

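The pad is firmly stationary while the crank turns (crop: knob at 372,235, tube unmoved). Final part of the snugging, to about 3.2 rad.

Emit:
apply_moves([
  {"x": 0, "y": 0.1, "z": 0.9, "ax": 0, "ay": 0, "az": 0, "grip": 1},
  {"x": 0.2, "y": 0.15, "z": 1.7, "ax": 0, "ay": 0, "az": 0, "grip": 1},
  {"x": 0.5, "y": 0.2, "z": 2.4, "ax": 0, "ay": 0, "az": 0, "grip": 1},
  {"x": 0.7, "y": 0.2, "z": 2.75, "ax": 0, "ay": 0, "az": 0, "grip": 1},
  {"x": 0.7, "y": 0.2, "z": 2.75, "ax": 0, "ay": 0, "az": 0, "grip": 1},
])

```text
time_s: 9.5
eef_pos: [0.571, 0.2389, 0.2004]
eef_rot: [0.562, -0.555, 0.432, -0.435]
wrist_force: [-2.6, 1.5, 6.4]
opening: 0.259
```

```bash

python3 - <<'E'
from h import *
status(9)
e=edge(avg(4,"avg9"));print("avg",e.round(1),np.nanmean(e).round(3))
E
```

```text
t 9.5 p [0.571  0.2389 0.2004] rad 0.0553 turned 3.191 Fr,Ft,Fz 0.82 -2.86 6.39 turnerr [-0.011  0.004 -0.003] op 0.259
avg [275.2 275.6 276.1 276.4 276.6 276.7 276.8 276.7 276.7 276.7 276.8 276.4] 276.402
```

Emit:
apply_moves([
  {"x": 0, "y": 0, "z": 0, "ax": 0, "ay": 0, "az": 0, "grip": 0.4},
  {"x": 0, "y": 0, "z": 0, "ax": 0, "ay": 0, "az": 0, "grip": 0.3},
  {"x": 0, "y": 0, "z": 0, "ax": 0, "ay": 0, "az": 0, "grip": 0.2},
  {"x": 0, "y": 0, "z": 0, "ax": 0, "ay": 0, "az": 0, "grip": 0.2},
  {"x": 0, "y": -2, "z": 0, "ax": 0, "ay": 0, "az": 0, "grip": 0.2},
  {"x": 0, "y": -5, "z": 0, "ax": 0, "ay": 0, "az": 0, "grip": 0.2},
  {"x": 0, "y": -9, "z": 0, "ax": 0, "ay": 0, "az": 0, "grip": 0.2},
  {"x": 0, "y": -12, "z": 0, "ax": 0, "ay": 0, "az": 0, "grip": 0.2},
  {"x": 0, "y": -12, "z": 0, "ax": 0, "ay": 0, "az": 0, "grip": 0.2},
])

```text
time_s: 10.88
eef_pos: [0.5713, 0.2386, 0.3255]
eef_rot: [0.565, -0.553, 0.43, -0.437]
wrist_force: [1.0, -0.3, -0.2]
opening: 0.797
```

```bash

python3 - <<'E'
from h import *
o,R,p=tool();print(p,o["time_s"],o["wrist_force"])
snap(10)
m=avg(4,"avg10");e=edge(m);print("edge",np.nanmean(e).round(3))
im=m.astype(np.uint8)
# knob angle from scene at its expected height
mk=redmask(im,"scene",proj("scene",[.571,.2389,.187])); c,_=stat(mk)
z=.187;f=lambda q:cylc("scene",[q[0],q[1],z])[0]-c
q=least_squares(f,[.571,.239]).x; r=q-A; print("knob",q,np.linalg.norm(r),"turned",(-1.765-np.arctan2(r[1],r[0]))%(2*np.pi))
a=cv2.imread("pics/scene0.png")
for n,x,y,w,h in(("tube",383,265,22,40),("spare",160,215,40,40)):
    d=cv2.phaseCorrelate(cv2.cvtColor(a,6)[y:y+h,x:x+w].astype(np.float32),cv2.cvtColor(im,6)[y:y+h,x:x+w].astype(np.float32));print(n,d)
E
```

```text
[0.57128985 0.23861357 0.32549222] 10.875 [ 0.95707521 -0.25162554 -0.15553341]
edge 276.423
knob [0.56896222 0.23899886] 0.05498561107236715 turned 3.1555284640292536
tube ((-0.0287607829478862, -0.031268542040027825), 0.9787069767713547)
spare ((0.016448249724327013, 0.06131204852896133), 1.0246662712097168)
```

View pics/crop10.png

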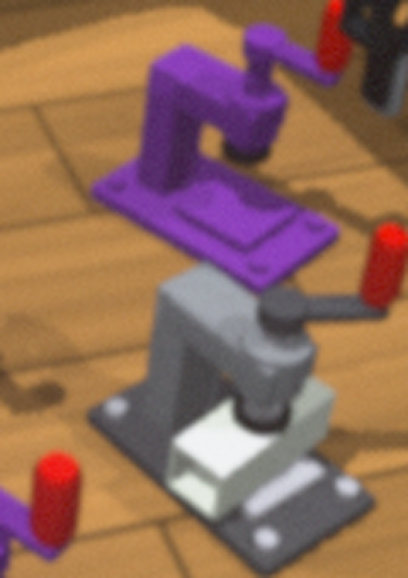

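The knob is released (crop 384,265) and stayed where I left it. The pad is on the tube, and neither the tube nor the spare clamp has moved. The gripper is clear above with about 0 N on the wrist. Handing in.

```bash
python3 -c "
from bench import ticket
print(ticket.hand_in())"
```

```text
the job is handed in; nothing more can be done
None
```

I turned the red knob of the clamp with the white tube about 3.2 rad clockwise, let go, raised the gripper clear and handed the job in at about 11 s.

- **Touching point:** the pad's edge in the scene picture sank steadily (row 275.15 to 276.45), then stayed still from about 1.65 rad onward. That puts the knob about 1.5 rad past touching, or roughly 29 N by the stated spring rate. I did not measure that force directly.
- **After release:** the knob reads 3.16 rad turned, against 3.19 rad while gripped, so it stayed where I left it. The pad edge is at row 276.42, unchanged.
- **Nothing else moved:** the tube and the other clamp's knob each shifted less than 0.1 pixel from the first picture. The wrist force is about 1 N or less.
- **Disagreement:** the pad edge moved about 0.7 to 0.9 pixel per radian, against about 1.05 expected. This leaves the touching point uncertain by about 0.1 to 0.2 rad, well inside the 8 to 50 N range.
- **Refused calls:** my first two move calls were refused because they left out fields. Nothing moved, and no check failed.

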